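# Set the carver's stock tags

### The arm

A 7-joint arm with a two-finger parallel gripper is mounted at the origin on the work surface. World frame = base frame: x ahead of the robot, y to its left, z up, the work surface at z = 0. Lengths are in m, angles in rad, forces in N, time in s.
With the tool pointing down it reaches from about 0.425 to 0.875 m from the base axis. Payload 4.7 kg.
Tool frame: the origin (TCP) lies between the finger pads; the fingertips stand 8 mm ahead of it and the grasp point (between the pads) lies 11 mm behind it; z points along the fingers, y is the direction in which the jaws open and shut (so a half turn about z gives the same grasp; the last joint's range is limited). The gripper opens to 87 mm and grips with 3 to 60 N. Pads are 19 mm wide; open, the fingers measure 117 mm over their backs; the gripper's body (75 mm by 190 mm) begins 51 mm behind the grasp point.
Start: joints at [1.363, 0.321, -0.07, 1.45, 0.023, 1.371, -0.057], TCP at [0.143, -0.634, 0.231] pointing down, gripper open.
Joint ranges: [-2.86, 2.86], [-0.3, 2.09], [-1.38, 1.24], [0.06, 2.45], [-1.56, 4.7], [0.09, 2.05], [-2.69, 2.69]. Speed limits (rad/s): [2.57, 2.57, 3.14, 3.14, 3.14, 3.14, 3.14].

### API

Orientations are given as a rotation vector (axis times angle).
In Python, from bench import ctrl, optics, ticket gives the robot as it stands.
- The arm moves only by the tool play_rows, never from a script. Its argument "motion" is a list of rows, each a list of 5 numbers: the closure, from 0 (fully open) to 1 (shut), then the shift along the tool's x, y, z in cm, then the turn about the tool's z in rad. In form: [[jaw, tx, ty, tz, spin], ...]. A call has 1 to 20 rows; each row shifts and turns the commanded pose from where the row before left it, along the tool's axes as they then stand; what a row does not reach is not made up. A row lasts 1/8 s, in which the tool goes at most 62.5 mm and 10.7 degrees, less where a joint would pass 70% of its speed; a pose out of reach is approached as far as the arm can. A call is refused whole if a number of a shift passes 6.25 or a number of a turn 0.188, either way. A call with a gripper value outside its range is refused whole. The fingers move at their own pace and stop on an object; "force" is the grip in N (left out, the last holds). Time passes only in rows, so rows that do not move let the fingers close. It gives the time, the measured TCP pose, the force and the opening at its end, in the units of the state.
- ctrl.get_state(): the state, without advancing time (a new reading comes with each control period).
- optics.get_image(name): name is "side" or "top"; returns the picture (480x640x3 uint8, red, green, blue); there is no depth.
- optics.calibration(name): a dict with "K" (3x3 intrinsics, pixels), "pose" (4x4, takes a point from camera to world coordinates). Camera axes: x right, y down, z forward; pixel columns grow to the right and rows downward; lengths in m; the calibration is good to about 2 mm. A picture is of the moment at which its call begins. calibration takes no time and is no camera call.
- ticket.close_job(): hands the job in, once; it reports no verdict.
The state is a dict: "time": time; "joint_positions": joint angles; "qd": joint speeds; "joint_torque": joint torques, N m; "position": TCP position; "tool_rot": TCP orientation; "ft_force": force on the tool from outside, world axes, zero at the start; "torque": the same for the moment, N m; "grip_width": opening from 0.0 (shut) to 1.0 (fully open).
Only numpy, scipy, OpenCV 4.12 (cv2) and the standard library are available. Lean on these libraries where they do the work, as an engineer would, in place of code of your own. Each camera call takes 0.05 s, during which the arm holds its last target.

### The job

On the stock board each bin has a hinged wooden tag on the rail behind it; push tags over with a fingertip so that every bin that is full has its tag leaning away from the robot, showing the face with the round disc, and every bin that is not full has its tag leaning toward the robot, showing the face with the straight bar. Only push the tags, gently: grip, lift and carry nothing, and leave the bins, the mallet, the cup and the block where they stand.

Things in the scene. Friction and masses are not known exactly. Their poses are not given: they have to be found in the camera images.
- board: Fixed plywood stock board on the bench, 220 x 540 x 12 mm. Origin: on the bench under the middle of the tag rail; y runs along the rail, x points away from the robot. The dark wooden rail, 18 mm thick, top 76 mm above the bench, stands on two end posts. Five bins stand in a row on the robot's side of it, 100 mm apart, one in line with each of the five tags.
- tag_a (a joint): Lean of this hinged wooden tag (rad): 0 upright; +0.7 (stop) leaning away from the robot, its round-disc face up; -0.7 (stop) leaning toward the robot and its bin, its straight-bar face up. It swings freely about a level pin along the rail, needs under 1 N, and once well past upright falls by itself to its stop. Its place along the rail varies.
- tag_a_base: Brass hinge bracket of this tag, fixed on the rail, 66 mm along it, 18 mm high. Origin: on the rail's top, 76 mm above the bench; the pin is 12 mm above it. x points away from the robot, y along the rail. The tag is a plate 52 wide, 6 thick, reaching 62 mm from the pin; disc (34 across) and bar (40 x 10) stand 3 mm proud, 36 mm from the pin. Its bin's centre is about 95 mm toward the robot.
- tag_a_top (a point): Middle of this tag's free edge, 62 mm from the hinge pin; moves with the tag (about 135 mm above the bench and 40 mm to one side of the pin when on a stop, 150 mm high when upright).
- tag_b (a joint): Lean of this hinged wooden tag (rad): 0 upright; +0.7 (stop) leaning away from the robot, its round-disc face up; -0.7 (stop) leaning toward the robot and its bin, its straight-bar face up. It swings freely about a level pin along the rail, needs under 1 N, and once well past upright falls by itself to its stop. Its place along the rail varies.
- tag_b_base: Brass hinge bracket of this tag, fixed on the rail, 66 mm along it, 18 mm high. Origin: on the rail's top, 76 mm above the bench; the pin is 12 mm above it. x points away from the robot, y along the rail. The tag is a plate 52 wide, 6 thick, reaching 62 mm from the pin; disc (34 across) and bar (40 x 10) stand 3 mm proud, 36 mm from the pin. Its bin's centre is about 95 mm toward the robot.
- tag_b_top (a point): Middle of this tag's free edge, 62 mm from the hinge pin; moves with the tag (about 135 mm above the bench and 40 mm to one side of the pin when on a stop, 150 mm high when upright).
- tag_c (a joint): Lean of this hinged wooden tag (rad): 0 upright; +0.7 (stop) leaning away from the robot, its round-disc face up; -0.7 (stop) leaning toward the robot and its bin, its straight-bar face up. It swings freely about a level pin along the rail, needs under 1 N, and once well past upright falls by itself to its stop. Its place along the rail varies.
- tag_c_base: Brass hinge bracket of this tag, fixed on the rail, 66 mm along it, 18 mm high. Origin: on the rail's top, 76 mm above the bench; the pin is 12 mm above it. x points away from the robot, y along the rail. The tag is a plate 52 wide, 6 thick, reaching 62 mm from the pin; disc (34 across) and bar (40 x 10) stand 3 mm proud, 36 mm from the pin. Its bin's centre is about 95 mm toward the robot.
- tag_c_top (a point): Middle of this tag's free edge, 62 mm from the hinge pin; moves with the tag (about 135 mm above the bench and 40 mm to one side of the pin when on a stop, 150 mm high when upright).
- tag_d (a joint): Lean of this hinged wooden tag (rad): 0 upright; +0.7 (stop) leaning away from the robot, its round-disc face up; -0.7 (stop) leaning toward the robot and its bin, its straight-bar face up. It swings freely about a level pin along the rail, needs under 1 N, and once well past upright falls by itself to its stop. Its place along the rail varies.
- tag_d_base: Brass hinge bracket of this tag, fixed on the rail, 66 mm along it, 18 mm high. Origin: on the rail's top, 76 mm above the bench; the pin is 12 mm above it. x points away from the robot, y along the rail. The tag is a plate 52 wide, 6 thick, reaching 62 mm from the pin; disc (34 across) and bar (40 x 10) stand 3 mm proud, 36 mm from the pin. Its bin's centre is about 95 mm toward the robot.
- tag_d_top (a point): Middle of this tag's free edge, 62 mm from the hinge pin; moves with the tag (about 135 mm above the bench and 40 mm to one side of the pin when on a stop, 150 mm high when upright).
- tag_e (a joint): Lean of this hinged wooden tag (rad): 0 upright; +0.7 (stop) leaning away from the robot, its round-disc face up; -0.7 (stop) leaning toward the robot and its bin, its straight-bar face up. It swings freely about a level pin along the rail, needs under 1 N, and once well past upright falls by itself to its stop. Its place along the rail varies.
- tag_e_base: Brass hinge bracket of this tag, fixed on the rail, 66 mm along it, 18 mm high. Origin: on the rail's top, 76 mm above the bench; the pin is 12 mm above it. x points away from the robot, y along the rail. The tag is a plate 52 wide, 6 thick, reaching 62 mm from the pin; disc (34 across) and bar (40 x 10) stand 3 mm proud, 36 mm from the pin. Its bin's centre is about 95 mm toward the robot.
- tag_e_top (a point): Middle of this tag's free edge, 62 mm from the hinge pin; moves with the tag (about 135 mm above the bench and 40 mm to one side of the pin when on a stop, 150 mm high when upright).
- bin_knobs: Loose open blue-grey metal bin, 100 (across the board) x 88 (along the rail) x 50 mm high, standing on the 12 mm board so its rim is 62 mm above the bench. FULL: heaped with turned wooden knobs, up to 25 mm above the rim. Origin: centre of its underside. Its place in the row varies.
- bin_wedges: Loose open blue-grey metal bin, 100 (across the board) x 88 (along the rail) x 50 mm high, standing on the 12 mm board so its rim is 62 mm above the bench. FULL: heaped with small dark wooden wedges, up to 18 mm above the rim. Origin: centre of its underside. Its place in the row varies.
- bin_dowels: Loose open blue-grey metal bin, 100 (across the board) x 88 (along the rail) x 50 mm high, standing on the 12 mm board so its rim is 62 mm above the bench. FULL: heaped with light wooden dowels, up to 17 mm above the rim. Origin: centre of its underside. Its place in the row varies.
- bin_blocks: Loose open blue-grey metal bin, 100 (across the board) x 88 (along the rail) x 50 mm high, standing on the 12 mm board so its rim is 62 mm above the bench. NOT full: only two small blocks lie on its floor. Origin: centre of its underside. Its place in the row varies.
- bin_empty: Loose open blue-grey metal bin, 100 (across the board) x 88 (along the rail) x 50 mm high, standing on the 12 mm board so its rim is 62 mm above the bench. NOT full: empty. Origin: centre of its underside. Its place in the row varies.
- mallet: Bystander: wooden carver's mallet standing on its head beside the board, head 76 mm across, 195 mm tall in all. Origin: centre of its underside.
- cup: Bystander: brass cup, 70 mm across, 85 mm tall, on the bench beyond the board. Origin: centre of its underside.
- block: Bystander: dark wooden block 60 x 35 x 45 mm high, on the bench beyond the board. Origin: centre of its underside.
Not all that is in view belongs to the job. What is shaped like the bin_knobs but green is not meant.

How it is judged:
By the outcome, as a careful person would: the job done as asked, in the order asked, and still so for the second after the job is handed in, with the robot touching nothing.
It also fails if it takes over 64 s, if anything falls off the work surface, if the arm or the gripper's body presses on something with over 40 N, if the wrist force passes 120 N, or if a joint passes its speed limit or range.

## Working session

There is one attempt and no reset: what is moved stays moved. The work goes in short steps, Python scripts to look and compute and a tool call to move; the robot and the scene stay as the last step left them, time stands still between calls to the robot, and variables do not carry over. Pictures are saved under pics/ and viewed, and the job is handed in when it is done.

Besides the shell and the picture viewer there is one more tool, called after "Request:" as name(argument=value, ...), one argument or row to a line, values as JSON. play_rows: Moves the arm, as the interface text tells. Its arguments: {"type":"object","properties":{"motion":{"type":"array"},"force":{"type":"number"}},"required":["motion"]}

```bash
mkdir -p pics; python3 - <<'E'
from bench import ctrl, optics
import cv2
for n in("side","top"):
    im=optics.get_image(n); cv2.imwrite(f"pics/{n}0.png",im[:,:,::-1]); c=optics.calibration(n); print(n,c["K"].round(1).tolist(),c["pose"].round(3).tolist())
s=ctrl.get_state(); print({k:s[k] for k in("time","position","tool_rot","grip_width")})
E
```

```text
side [[457.9, 0.0, 326.9], [0.0, 457.9, 244.7], [0.0, 0.0, 1.0]] [[-0.974, -0.16, 0.163, 0.323], [-0.228, 0.63, -0.742, 0.733], [0.016, -0.76, -0.65, 0.685], [0.0, 0.0, 0.0, 1.0]]
top [[515.5, 0.0, 326.1], [0.0, 515.5, 240.1], [0.0, 0.0, 1.0]] [[0.006, -0.993, 0.114, 0.335], [-1.0, -0.006, 0.005, 0.098], [-0.004, -0.114, -0.993, 1.243], [0.0, 0.0, 0.0, 1.0]]
{'time': 0.1, 'position': array([ 0.1428325 , -0.63364691,  0.2295887 ]), 'tool_rot': array([-3.12067015e+00, -3.47492749e-01,  4.73763352e-04]), 'grip_width': 0.9929557695101017}
```

```bash
ls
```

```text
pics
```

View pics/side0.png

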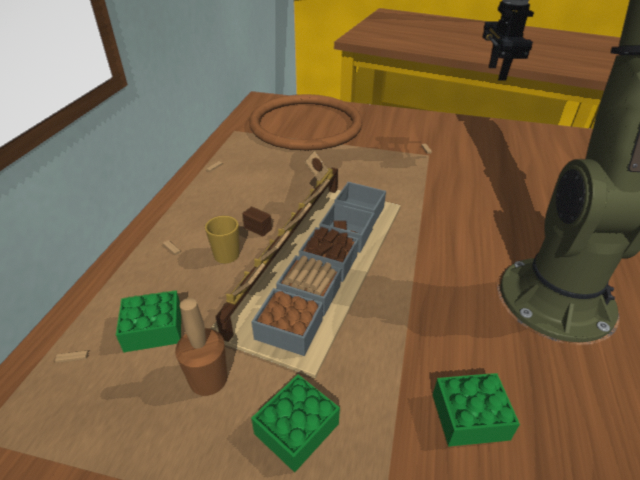

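View pics/top0.png

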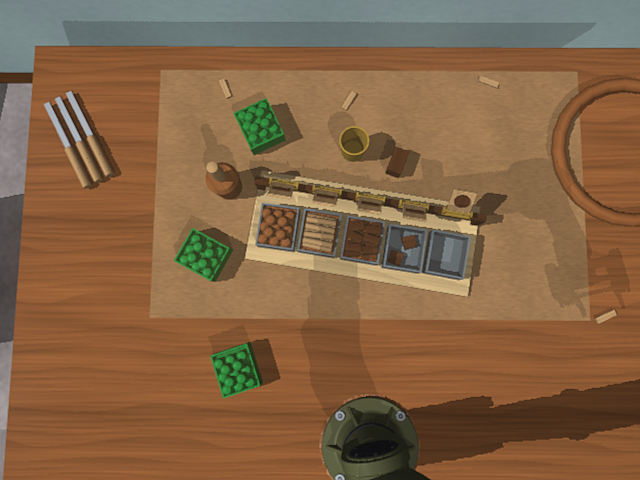

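```bash
python3 - <<'E'
import cv2
im=cv2.imread("pics/top0.png")[160:300,235:515]; cv2.imwrite("pics/topz.png",cv2.resize(im,None,fx=2.85,fy=2.85,interpolation=cv2.INTER_CUBIC))
im=cv2.imread("pics/side0.png")[140:350,200:400]; cv2.imwrite("pics/sidez.png",cv2.resize(im,None,fx=2.85,fy=2.85,interpolation=cv2.INTER_CUBIC))
E
```

```text
(no output)
```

View pics/topz.png

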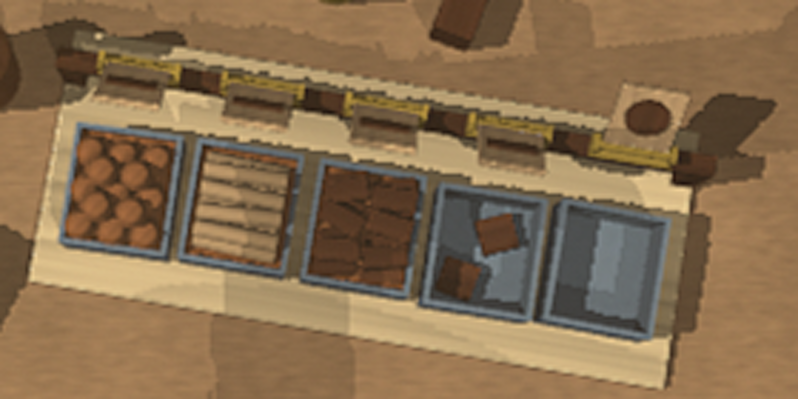

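View pics/sidez.png

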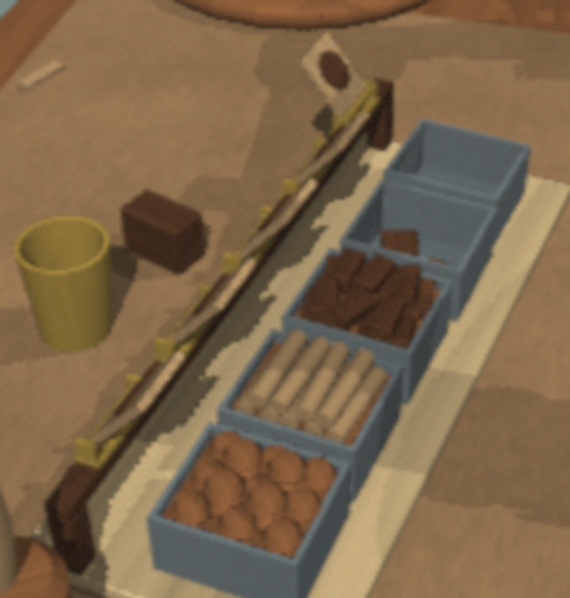

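```bash
cat > h.py <<'E'
import numpy as np
from bench import optics
def ray(n,u,v,z):
    c=optics.calibration(n);P=np.array(c["pose"]);d=P[:3,:3]@np.linalg.inv(c["K"])@np.array([u,v,1.]);o=P[:3,3]
    return o+d*(z-o[2])/d[2]
def proj(n,p):
    c=optics.calibration(n);P=np.array(c["pose"]);q=c["K"]@(P[:3,:3].T@(np.asarray(p)-P[:3,3]));return q[:2]/q[2]
E
python3 - <<'E'
import cv2,numpy as np
from h import *
im=cv2.imread("pics/top0.png");h=cv2.cvtColor(im,cv2.COLOR_BGR2HSV)
z=h[:,:,0]; print(h[183:190,285], h[213,460])
m=cv2.inRange(h,(22,140,70),(35,255,255)); m[:172]=0;m[225:]=0;m[:,:262]=0;m[:,482:]=0
m=cv2.morphologyEx(m,cv2.MORPH_CLOSE,np.ones((5,9)))
n,l,s,c=cv2.connectedComponentsWithStats(m)
for i in range(1,n):
    if s[i,4]>20: print(s[i],c[i].round(1),ray("top",*c[i],0.088).round(4))
# corners by hand of yellow brackets ; mallet, cup
print("mallet top",ray("top",212,168,.195),"cup",ray("top",353,138,.085))
E
```

```text
[[ 20 146 122]
 [ 16 104 110]
 [ 17 108 113]
 [ 16 109 117]
 [ 16 112 107]
 [ 15 137  69]
 [ 15 145  58]] [ 22 166 152]
mallet top [0.60571417 0.34188271 0.195     ] cup [0.70674897 0.04320746 0.085     ]
```

```bash
python3 - <<'E'
import cv2,numpy as np
from h import *
im=cv2.imread("pics/top0.png");h=cv2.cvtColor(im,cv2.COLOR_BGR2HSV)
m=cv2.inRange(h,(20,150,60),(32,255,255)); m[:172]=0;m[225:]=0;m[:,:262]=0;m[:,482:]=0
m=cv2.morphologyEx(m,cv2.MORPH_CLOSE,np.ones((3,9)))
n,l,s,c=cv2.connectedComponentsWithStats(m)
pts=[]
for i in range(1,n):
    if s[i,4]>20: 
        r=cv2.minAreaRect(np.argwhere(l==i)[:,::-1].astype(np.float32))
        p=ray("top",*r[0],0.088);pts.append(p);print(s[i],np.round(r[0],1),np.round(r[1],1),p.round(4))
v=im.copy();v[m>0]=(0,0,255);cv2.imwrite("pics/m.png",cv2.resize(v[160:240,235:515],None,fx=2.85,fy=2.85))
E
```

```text
[269 178  30  13 112] [283.3 183.7] [29.4  7.5] [0.5974 0.2026 0.088 ]
[312 185  30  13 103] [326.5 190.9] [29.6  7.3] [0.5813 0.1037 0.088 ]
[356 192  30  13 105] [369.9 198.5] [29.4  8. ] [0.5642 0.0048 0.088 ]
[398 200  31  10 104] [413.2 204.5] [30.1  7.1] [ 0.5509 -0.0933  0.088 ]
[442 207  31  12 181] [457.  213.2] [30.6  7.9] [ 0.5313 -0.1923  0.088 ]
```

View pics/m.png

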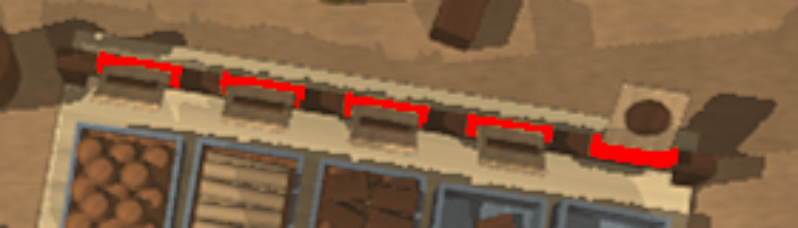

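Request:
play_rows(
  motion=[
    [1, 0, 0, 0, 0.129],
    [1, 0, 0, 0, 0.129],
    [1, 0, 0, 0, 0.129],
    [1, 0, 0, 0, 0],
    [1, 0, 0, 0, 0],
    [1, 0, 0, 0, 0],
  ],
  force=10,
)

```text
time: 0.85
position: [0.143, -0.634, 0.2304]
tool_rot: [-3.131, 0.257, 0.0]
ft_force: [-0.3, 0.2, -0.5]
grip_width: 0.402
```

```bash
cat >> h.py <<'E'
from scipy.spatial.transform import Rotation as R
B=np.array([[.5974,.2026],[.5813,.1037],[.5642,.0048],[.5509,-.0933],[.5313,-.1923]])
k=np.array([2,1,0,-1,-2])*.1
yv=(k[:,None]*B).sum(0)/(k**2).sum();yv/=np.linalg.norm(yv);xv=np.array([yv[1],-yv[0]]);O=B.mean(0)
def where(s):
    p=np.array(s["position"]);M=R.from_rotvec(s["tool_rot"]).as_matrix();d=p[:2]-O
    print("t",s["time"],"local x,y cm",(d@xv*100).round(2),(d@yv*100).round(2),"z",(p[2]*100).round(2),"grip",s["grip_width"])
    print("toolx yaw",np.arctan2(M[1,0],M[0,0]).round(3),"rail x yaw",np.arctan2(xv[1],xv[0]).round(3),"toolz",M[:,2].round(3),"F",np.round(s["ft_force"],1))
def loc(a,b,z): return np.r_[O+xv*a+yv*b,z]
E
python3 - <<'E'
from h import *
from bench import ctrl
where(ctrl.get_state())
print(O,xv,yv)
for b in(.2,.1,0,-.1,-.2): print(proj("side",loc(0,b,.094)).round(),proj("top",loc(0,b,.094)).round())
E
```

```text
t 0.85 local x,y cm -31.25 -69.92 z 23.04 grip 0.40217933809604395
toolx yaw -0.164 rail x yaw -0.163 toolz [-0.  0. -1.] F [-0.3  0.2 -0.5]
[0.56502 0.0051 ] [ 0.98669492 -0.16258269] [0.16258269 0.98669492]
[240. 284.] [283. 183.]
[267. 251.] [326. 190.]
[289. 222.] [370. 198.]
[309. 197.] [414. 205.]
[326. 175.] [458. 212.]
```

Request:
play_rows(
  motion=[
    [1, 2.8, -3.57, 0, 0],
    [1, 2.8, -3.57, 0, 0],
    [1, 2.8, -3.57, 0, 0],
    [1, 2.8, -3.57, 0, 0],
    [1, 2.8, -3.57, 0, 0],
    [1, 2.8, -3.57, 0, 0],
    [1, 2.8, -3.57, 0, 0],
    [1, 2.8, -3.57, 0, 0],
    [1, 2.8, -3.57, 0, 0],
    [1, 2.8, -3.57, 0, 0],
    [1, 2.8, -3.57, 0, 0],
    [1, 2.8, -3.57, 0, 0],
    [1, 2.8, -3.57, 0, 0],
    [1, 2.8, -3.57, 0, 0],
    [1, 0, 0, 0, 0],
    [1, 0, 0, 0, 0],
  ],
)

```text
time: 2.85
position: [0.6114, -0.2062, 0.2303]
tool_rot: [3.13, -0.259, -0.001]
ft_force: [0.1, -1.4, 0.2]
grip_width: 0.003
```

```bash
python3 - <<'E'
from h import *
from bench import ctrl,optics
import cv2
where(ctrl.get_state())
cv2.imwrite("pics/s1.png",optics.get_image("side")[:,:,::-1])
E
```

```text
t 2.85 local x,y cm 8.02 -20.09 z 23.03 grip 0.0025491048719891
toolx yaw -0.165 rail x yaw -0.163 toolz [-0.001 -0.001 -1.   ] F [ 0.1 -1.4  0.2]
```

View pics/s1.png

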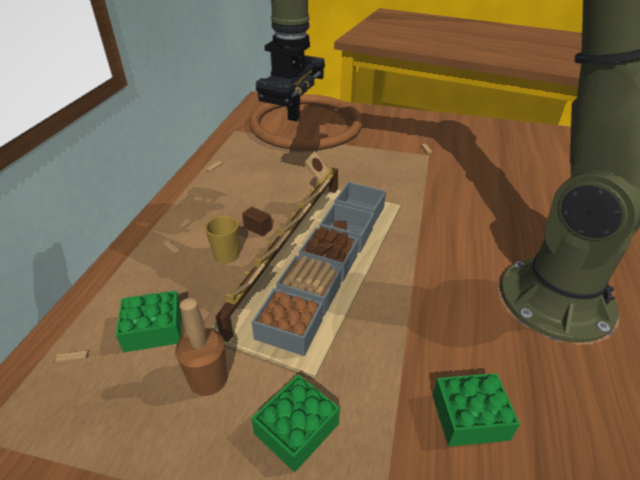

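Request:
play_rows(
  motion=[
    [1, 0, 0, 3, 0],
    [1, 0, 0, 3, 0],
    [1, 0, 0, 3, 0],
    [1, 0, 0, 1.7, 0],
    [1, 0, 0, 0, 0],
    [1, -1, 0, 0, 0],
    [1, -1, 0, 0, 0],
    [1, -1, 0, 0, 0],
    [1, -1, 0, 0, 0],
    [1, -1, 0, 0, 0],
    [1, -1, 0, 0, 0],
    [1, -1, 0, 0, 0],
    [1, -1, 0, 0, 0],
    [1, -0.8, 0, 0, 0],
    [1, 0, 0, 0, 0],
    [1, 1.5, 0, 0, 0],
    [1, 2, 0, 0, 0],
    [1, 0, 0, -4, 0],
    [1, 0, 0, -4, 0],
    [1, 0, 0, -2.7, 0],
  ],
)

```text
time: 5.4
position: [0.5603, -0.1969, 0.232]
tool_rot: [3.131, -0.259, 0.001]
ft_force: [0.1, -1.0, 0.0]
grip_width: 0.004
```

```bash
python3 - <<'E'
from h import *
from bench import ctrl,optics
import cv2
where(ctrl.get_state())
im=optics.get_image("side")[:,:,::-1]
cv2.imwrite("pics/s2.png",cv2.resize(im[60:350,160:420],None,fx=2,fy=2))
E
```

```text
t 5.4 local x,y cm 2.82 -20.01 z 23.2 grip 0.004427823266876424
toolx yaw -0.165 rail x yaw -0.163 toolz [ 0. -0. -1.] F [ 0.1 -1.   0. ]
```

View pics/s2.png

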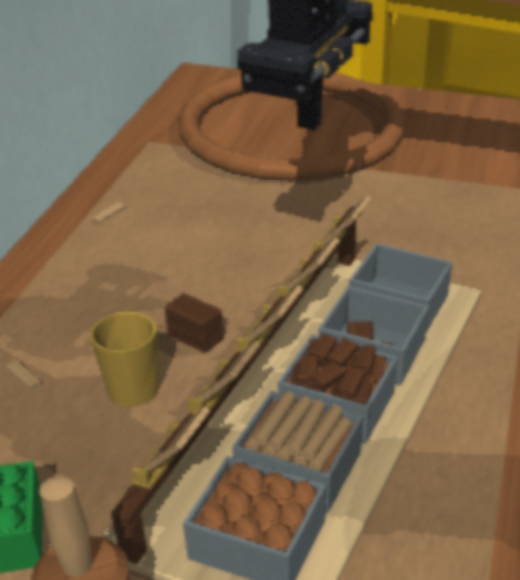

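Request:
play_rows(
  motion=[
    [1, -1.72, -3.33, 0, 0],
    [1, -1.72, -3.33, 0, 0],
    [1, -1.72, -3.33, 0, 0],
    [1, -1.72, -3.33, 0, 0],
    [1, -1.72, -3.33, 0, 0],
    [1, -1.72, -3.33, 0, 0],
    [1, 0, 0, 0, 0],
    [1, 0, 0, 0, 0],
  ],
)

```text
time: 6.45
position: [0.4908, 0.0165, 0.2302]
tool_rot: [3.13, -0.259, -0.001]
ft_force: [-0.4, -0.8, 0.8]
grip_width: 0.007
```

Request:
play_rows(
  motion=[
    [1, 0, 0, 3, 0],
    [1, 0, 0, 3, 0],
    [1, 0, 0, 3, 0],
    [1, 0, 0, 1.9, 0],
    [1, 0, 0, 0, 0],
    [1, 1, 0, 0, 0],
    [1, 1, 0, 0, 0],
    [1, 1, 0, 0, 0],
    [1, 1, 0, 0, 0],
    [1, 1, 0, 0, 0],
    [1, 1, 0, 0, 0],
    [1, 1, 0, 0, 0],
    [1, 1, 0, 0, 0],
    [1, 0.3, 0, 0, 0],
    [1, 0, 0, 0, 0],
    [1, -2, 0, 0, 0],
    [1, -2, 0, 0, 0],
    [1, -2, 0, 0, 0],
    [1, -2, 0, 0, 0],
    [1, 0, 0, 0, 0],
  ],
)

```text
time: 8.95
position: [0.493, 0.0167, 0.1217]
tool_rot: [3.13, -0.258, 0.001]
ft_force: [0.4, -0.4, 0.3]
grip_width: 0.007
```

```bash
python3 - <<'E'
from h import *
from bench import ctrl,optics
import cv2
where(ctrl.get_state())
im=optics.get_image("side")[:,:,::-1]
cv2.imwrite("pics/s3.png",cv2.resize(im[60:350,160:420],None,fx=2,fy=2))
E
```

```text
t 8.95 local x,y cm -7.29 -0.02 z 12.17 grip 0.007408204073607487
toolx yaw -0.165 rail x yaw -0.163 toolz [ 0.    -0.001 -1.   ] F [ 0.4 -0.4  0.3]
```

View pics/s3.png

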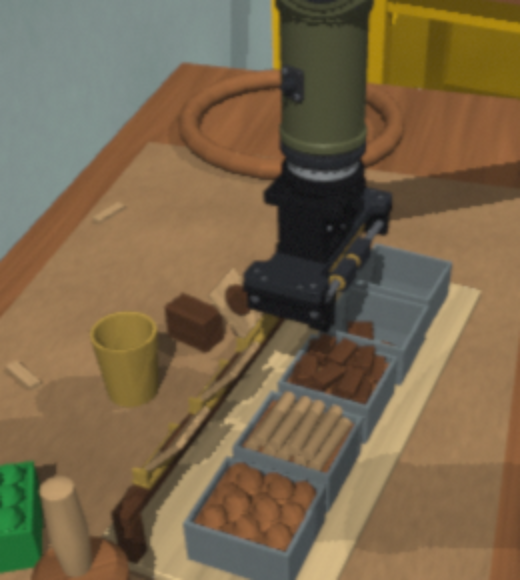

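Request:
play_rows(
  motion=[
    [1, 0, -2.5, 0, 0],
    [1, 0, -2.5, 0, 0],
    [1, 0, -2.5, 0, 0],
    [1, 0, -2.5, 0, 0],
    [1, 0, 0, 0, 0],
    [1, 1, 0, 0, 0],
    [1, 1, 0, 0, 0],
    [1, 1, 0, 0, 0],
    [1, 1, 0, 0, 0],
    [1, 1, 0, 0, 0],
    [1, 1, 0, 0, 0],
    [1, 1, 0, 0, 0],
    [1, 1, 0, 0, 0],
    [1, 0, 0, 0, 0],
    [1, -2, 0, 0, 0],
    [1, -2, 0, 0, 0],
    [1, -2, 0, 0, 0],
    [1, -2, 0, 0, 0],
    [1, 0, 0, 0, 0],
    [1, 0, 0, 0, 0],
  ],
)

```text
time: 11.5
position: [0.5111, 0.1151, 0.1218]
tool_rot: [-3.131, 0.26, -0.002]
ft_force: [-0.2, 0.9, -0.7]
grip_width: 0.006
```

Request:
play_rows(
  motion=[
    [1, 0, -2.3, 0, 0],
    [1, 0, -2.3, 0, 0],
    [1, 0, -2.2, 0, 0],
    [1, 0, -2.2, 0, 0],
    [1, 0, 0, 0, 0],
    [1, 1, 0, 0, 0],
    [1, 1, 0, 0, 0],
    [1, 1, 0, 0, 0],
    [1, 1, 0, 0, 0],
    [1, 1, 0, 0, 0],
    [1, 1, 0, 0, 0],
    [1, 1, 0, 0, 0],
    [1, 1, 0, 0, 0],
    [1, 0, 0, 0, 0],
    [1, -2, 0, 0, 0],
    [1, -2, 0, 0, 0],
    [1, -2, 0, 0, 0],
    [1, -2, 0, 0, 0],
    [1, 0, 0, 0, 0],
    [1, 0, 0, 0, 0],
  ],
)

```text
time: 14.0
position: [0.526, 0.2037, 0.1217]
tool_rot: [-3.131, 0.26, -0.002]
ft_force: [-0.0, -0.2, 0.4]
grip_width: 0.008
```

Request:
play_rows(
  motion=[
    [1, 0, 0, -4, 0],
    [1, 0, 0, -4, 0],
    [1, 0, 0, -4, 0],
    [1, -3, 2, 0, 0],
    [1, -3, 2, 0, 0],
    [1, 0, 0, 0, 0],
    [1, 0, 0, 0, 0],
  ],
)

```text
time: 14.88
position: [0.4603, 0.1744, 0.242]
tool_rot: [-3.13, 0.26, -0.002]
ft_force: [0.1, -0.8, -0.2]
grip_width: 0.003
```

```bash
python3 - <<'E'
from h import *
from bench import ctrl,optics
import cv2
where(ctrl.get_state())
im=optics.get_image("side")[:,:,::-1]
cv2.imwrite("pics/s4.png",im)
im=optics.get_image("top")[:,:,::-1]
cv2.imwrite("pics/t4.png",cv2.resize(im[90:310,180:520],None,fx=2.3,fy=2.3))
E
```

```text
t 14.875 local x,y cm -13.08 15.01 z 24.2 grip 0.002849691760237832
toolx yaw -0.166 rail x yaw -0.163 toolz [ 0.001  0.    -1.   ] F [ 0.1 -0.8 -0.2]
```

View pics/s4.png

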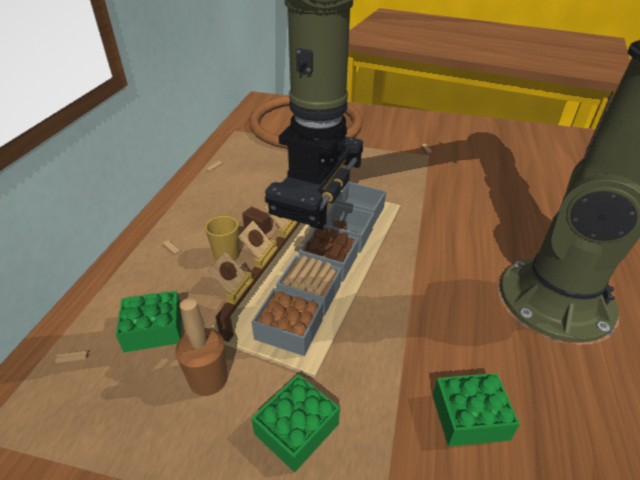

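View pics/t4.png

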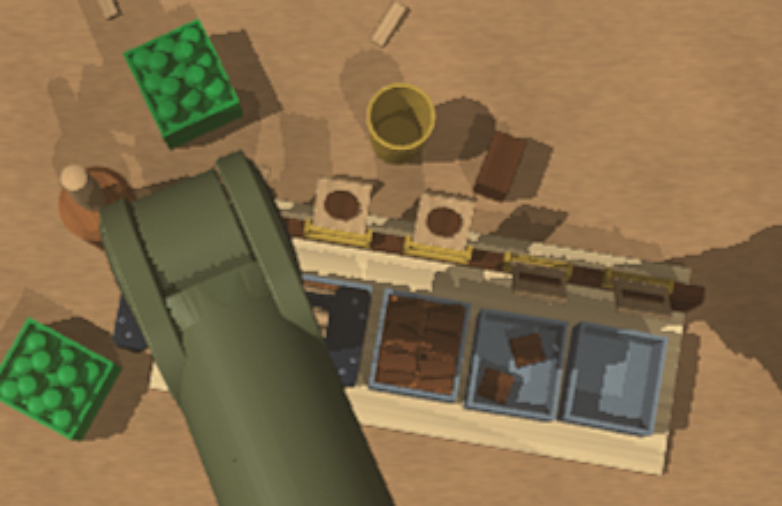

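The top view shows tags 2 and 3 with their discs up (crop pixels about (342,205) and (443,220)). Tags 4 and 5 lean toward the robot there, bars up (about (540,275) and (640,292)). The side view shows tag 1's disc at about (228,270). The robot is clear of everything and nothing else has moved.

```bash
python3 -c "
from bench import ticket
print(ticket.close_job())"
```

```text
the job is handed in; nothing more can be done
None
```

All five tags now show the right face, and the job was handed in at about 15 s of the 64 s allowed.

- **Pushed:** With the closed fingertips I pushed the empty bin's tag toward the robot, and the wedges, dowels and knobs tags away from it. The tag for the bin with two blocks already leaned toward the robot, so I left it alone.
- **Checks:** In the last pictures the three full bins' tags show discs, leaning away, and the other two lean toward the robot. The arm hid the knobs tag in the top view, so that one was confirmed only in the side view. The arm also covered two of the bins from above, but they show in place in the side view.
- **Contact:** The wrist force read under about 1.5 N after each move. The bins, mallet, cup and block look unmoved, and the gripper stood clear, above the bins. No check failed or disagreed.

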